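# Extend the telescopic wheel wrench to its next hole

## Task

Without pressing its spring pin yet, lift the short blue telescopic wheel wrench and lay it in the metal rest, neck down in the fork with the socket head on the fork's outer side and the sleeve in the saddle, and let go of it. Then take it again at its spring pin, press the pin flush and draw the sleeve away from the head until the pin snaps out of the next hole. Leave the lengthened wrench lying in the rest, and leave the mug, the key case and the row of nuts alone.

Things in the scene. Friction and masses are not known exactly. Their poses are not given: they have to be found in the camera images.
- wrench: loose telescopic wheel wrench, 0.6 kg, 281 mm long when short: a steel bar with socket head, and a blue aluminium square sleeve sliding on it. x runs along it to the head, z up, lying flat. Origin on the underside, 15 mm below the axis, at the pin. Along x from the pin (mm): sleeve with end cap -128 to 70, bar (22 square) to 88, round neck 14 thick 88 to 111, round head 30 thick 111 to 153
- wrench_balance (a point): point on the wrench's axis (15 mm above its underside) at its balance point, +50 mm in x from the pin; axes as the wrench's. The place to lift it by; the sleeve there is 30 mm wide and 30 mm tall
- wrench_pin (a point): point on the wrench's axis at the spring pin; axes as the wrench's. The pin is a steel dome 10 mm across that stands 5 mm proud of the sleeve's -y side (level), at half height. Pads closed across the sleeve here (30 mm plus the pin) press it flush
- wrench_neck (a point): middle of the thin neck, on the wrench's axis, +100 mm in x from the pin; axes as the wrench's
- next_hole (a point): centre of the sleeve's next hole, an empty 12 mm square hole in its -y side, at the start 45 mm from the pin towards the head; it moves with the sleeve
- sleeve (a joint): extension (m): 0 pin in the first hole, as at the start; 0.045 pin in the next hole; 1 mm play each way. Grows as the sleeve is drawn away from the head (wrench's -x). Locked while the pin stands out. With the pin pressed flush, an axial pull of 10 to 20 N makes the hole's edge ride over the dome; the wall then keeps the pin down until the next hole, where it springs out and stops the sleeve
- pin (a joint): how far the spring pin is pressed in (m): 0 fully out, 0.005 flush with the sleeve's outside, about 0.007 under the sleeve wall. Spring force 2 N at 0, 3.3 N flush, 4 N under the wall
- rest: fixed metal rest screwed to the shelf: base plate 230 x 56 mm, 4 mm thick, with a fork and a saddle. Origin on the shelf surface; x runs along it to the fork end, z up. The wrench lies in it along x with its head to +x, axis 45 mm above the shelf at y = 0, pin near x = 0. Beside and under the sleeve the space between fork and saddle is free down to the base plate
- rest_fork (a point): centre of the fork's slot, at rest x = +100 mm, 45 mm up; axes as the rest's. Plate 6 mm thick; slot 18 mm wide, open at the top, bottom 38 mm up; prongs to 52 mm, flared lips to 69 mm. The neck drops in from above with about 8 mm of play either way along x; the head, on the +x side, then holds against a pull to -x
- rest_saddle (a point): centre of the saddle's floor, at rest x = -85 mm, 30 mm up; axes as the rest's. Saddle 10 mm thick along x, cheeks 36 mm apart up to 44 mm, flared lips to 60 mm; the sleeve lies and slides in it
- mug: white ceramic mug with a wooden stir stick, 82 mm wide, 95 mm tall (the stick reaches 170 mm); origin centre of the underside. A bystander
- key_case: grey plastic wheel lock key case with a snap latch, 115 x 75 x 40 mm; origin centre of the underside. A bystander
- nut_row: four chrome wheel nuts in a row on a rubber strip 155 x 34 mm, 30 mm tall in all; origin centre of the underside. A bystander
There are look-alikes about, which are no part of the job. Of the things shaped like the rest, the metal one is meant.

How it is judged (in metres and radians):
On the way, in this order (a step that is already met when the one before it is completed fails the run):
1. the wrench, still short, lies in the rest with its head outside the fork, let go and at rest (x of wrench_neck in the frame of rest between 0.089 and 0.111 m and y of wrench_neck in the frame of rest between -0.005 and 0.005 m and z of wrench_neck in the frame of rest between 0.041 and 0.05 m and angle between the x axis of wrench_neck and the x axis of rest, either way round below 0.06 rad and contact force between the fingers and wrench below 0.1 N and linear speed of wrench below 0.02 m/s and value of joint sleeve below 0.004 m and value of joint pin below 0.002 m), for 0.3 s.
2. with the wrench in the rest, the pin is pressed in and the sleeve slides over it (value of joint pin above 0.006 m and value of joint sleeve between 0.012 and 0.038 m and z of wrench_neck in the frame of rest between 0.039 and 0.055 m and x of wrench_neck in the frame of rest between 0.085 and 0.115 m), for 0.02 s.
At the end, for the whole second after the job is handed in: The wrench lies let go and at rest in the rest: neck in the fork slot (within 11 mm along, 5 mm sideways, 41 to 50 mm up), head on the outer side, in line within 0.06 rad; sleeve at the next hole (0.041 to 0.049 m), pin sprung out (pressed under 2 mm) (x of wrench_neck in the frame of rest between 0.089 and 0.111 m and y of wrench_neck in the frame of rest between -0.005 and 0.005 m and z of wrench_neck in the frame of rest between 0.041 and 0.05 m and angle between the x axis of wrench_neck and the x axis of rest, either way round below 0.06 rad and contact force between the fingers and wrench below 0.1 N and linear speed of wrench below 0.02 m/s and value of joint sleeve between 0.041 and 0.049 m and value of joint pin below 0.002 m and velocity of joint sleeve between -0.01 and 0.01 m/s); the robot touches nothing.
It fails at once if the spring pin is pressed in while the wrench is not yet in the rest (value of joint pin above 0.004 m and distance between wrench_neck and rest_fork above 0.04 m).
It fails at once if the mug is pushed away or tipped (distance of mug from where it was at the start of the episode above 0.02 m or angle between mug's own z axis and vertical above 0.3 rad).
It fails at once if the key case is pushed away or tipped (distance of key_case from where it was at the start of the episode above 0.02 m or angle between key_case's own z axis and vertical above 0.3 rad).
It fails at once if the row of nuts is pushed away or tipped (distance of nut_row from where it was at the start of the episode above 0.02 m or angle between nut_row's own z axis and vertical above 0.3 rad).
It also fails if it takes over 48 s, if anything falls off the work surface, if the arm or the gripper's body presses on something with over 40 N, if the wrist force passes 120 N, or if a joint passes its speed limit or range.

## Robot

A 6-joint arm with a two-finger parallel gripper is mounted at the origin on the work surface. World frame = base frame: x ahead of the robot, y to its left, z up, the work surface at z = 0. Lengths are in mm, angles in rad, forces in N, time in s.
With the tool pointing down it reaches from about 375 to 925 mm from the base axis. Payload 5.7 kg.
Tool frame: the origin (TCP) lies midway between the tips of the shut fingers; the grasp point (between the pads) lies 19 mm behind it; z points along the fingers, y is the line along which they close (so a half turn about z gives the same grasp; the last joint's range is limited). The gripper opens to 88 mm and grips with 3 to 60 N. Pads are 20 mm wide; open, the fingers measure 115 mm over their backs; the gripper's body (75 mm by 178 mm) begins 61 mm behind the grasp point.
Start: joints at [1.05, 0.359, 1.51, -0, 1.272, -0.115], TCP at [236.842, 551.242, 222.623] pointing down, gripper open.
Joint ranges: [-2.97, 2.97], [-1.01, 2.36], [0.21, 2.38], [-0.96, 4.11], [0.2, 2.71], [-2.98, 2.98]. Speed limits (rad/s): [2.39, 2.39, 3.14, 3.14, 3.14, 3.14].

## Interface

Orientations are given as a rotation vector (axis times angle).
In Python, from bench import arm gives the robot as it stands. The module is installed in compiled form; this text tells all that it offers.
- The arm moves only by the tool jog_arm, never from a script. Its argument "deltas" is a list of rows, each an object with "hand": the gripper command: -1 is shut, 1 is fully open, values between are in proportion; "linear": the shift along the tool's x, y, z normalised to -1 to 1, where 1 is 50 cm, a list of three; "yaw": the turn about the tool's z normalised to -1 to 1, where 1 is 45 degrees. In form: [{"hand": hand, "linear": [x, y, z], "yaw": yaw}, ...]. A call has 1 to 5 rows; each row is the pose to reach, as a shift and turn from the pose commanded when the call began, along the tool's axes at that moment; what a row does not reach only later rows make up. A row lasts 1/12 s, in which the tool goes at most 41.7 mm and 7.16 degrees, less where a joint would pass 70% of its speed; a pose out of reach is approached as far as the arm can. A call with a number of a shift or a turn outside -1 to 1 is refused whole. A call with a gripper value outside its range is refused whole. The fingers move at their own pace and stop on an object; "force" is the grip in N (left out, the last holds). Time passes only in rows, so rows that repeat a pose let the fingers close. It gives the time, the measured TCP pose, the force, the opening and the grip force at its end, in the units of the state.
- arm.sense(): the state, without advancing time (a new reading comes with each control period).
- arm.grab_frame(name): name is "scene" or "side" or "wrist"; returns a dict with "pixels" (480x640x3 uint8, red, green, blue), "fx", "fy", "cx", "cy" (pixels), "k1" (the pictures are not rectified: a ray, as slopes to the right and down, at radius r is drawn at 1 + k1 r^2 times it, then the intrinsics apply), "rvec" (rotation vector, rad) and "tvec" (3), from world to camera coordinates, as OpenCV has them; the wrist camera has in their place "tool_from_camera" (4x4, takes a point from camera to tool coordinates, whose origin is the TCP and whose axes are the flange's). Camera axes: x right, y down, z forward; pixel columns grow to the right and rows downward; lengths in mm; the calibration is good to about 2 mm. A picture is of the moment at which its call begins: read the wrist's pose just before it. There is no depth.
- arm.job_done(): hands the job in; it is judged then, once.
The state is a dict: "t": time; "qpos": joint angles; "dq": joint speeds; "tau": joint torques, N m; "eef_pos": TCP position; "tcp_rot": TCP orientation; "force": force on the tool from outside, world axes, zero at the start; "wrist_torque": the same for the moment, N m; "grip_width": finger opening in mm; "finger_force": force on a finger pad.
Only numpy, scipy, OpenCV 4.12 (cv2) and the standard library are available. Lean on these libraries where they do the work, as an engineer would, in place of code of your own. Each camera call takes 0.05 s, during which the arm holds its last target. There are 200 camera calls.

## Working session

There is one attempt and no reset: what is moved stays moved. The work goes in short steps, Python scripts to look and compute and a tool call to move; the robot and the scene stay as the last step left them, time stands still between calls to the robot, and variables do not carry over. Pictures are saved under pics/ and viewed, at most 10 in all, crops included, and the job is handed in when it is done.

Besides the shell and the picture viewer there is one more tool, called after ">>>" in YAML: its name, and indented under it one key for each argument. jog_arm: Moves the arm, as the interface text tells. Its arguments: {"type":"object","properties":{"deltas":{"type":"array"},"force":{"type":"number"}},"required":["deltas"]}

```bash
mkdir -p pics
python3 - <<'E'
from bench import arm
import cv2,pickle
s=arm.sense();print({k:s[k] for k in('t','eef_pos','tcp_rot','grip_width','qpos')})
for n in('scene','side','wrist'):
    f=arm.grab_frame(n);pickle.dump(f,open(f'{n}0.pkl','wb'));cv2.imwrite(f'pics/{n}0.png',f['pixels'][:,:,::-1])
    print(n,{k:v for k,v in f.items() if k!='pixels'})
E
```

```text
{'t': 0.0, 'eef_pos': array([236.51235226, 550.67437118, 221.82396583]), 'tcp_rot': array([-6.32926063e-01, -3.07659314e+00,  2.73251268e-03]), 'grip_width': 87.40053134991844, 'qpos': array([ 1.04990692e+00,  3.59501127e-01,  1.51140077e+00, -3.47551721e-06,
        1.27252138e+00, -1.15103649e-01])}
scene {'fx': 531.7077839329606, 'fy': 531.7077839329606, 'cx': 316.0192335208548, 'cy': 243.59563426515993, 'k1': 0.04059991711551476, 'rvec': array([ 1.42013234,  1.92571279, -0.95562136]), 'tvec': array([  98.34303771, -211.88691505, 1948.69635067])}
side {'fx': 472.09450826673117, 'fy': 472.09450826673117, 'cx': 316.10821844198773, 'cy': 245.70667332568698, 'k1': -0.11611604926295573, 'rvec': array([ 2.30369038, -0.57926689,  0.2431521 ]), 'tvec': array([-338.14595661,  234.92592045, 1271.20932205])}
wrist {'fx': 346.6040066709461, 'fy': 346.6040066709461, 'cx': 316.2406973699958, 'cy': 244.64817133335248, 'k1': -0.06921631237287411, 'tool_from_camera': array([[ 1.15809183e-04, -9.62236287e-01, -2.72215565e-01,
         7.46695824e+01],
       [ 9.99999975e-01,  5.94317996e-05,  2.15350455e-04,
        -5.45120661e-01],
       [-1.91039761e-04, -2.72215583e-01,  9.62236270e-01,
        -1.61472457e+02],
       [ 0.00000000e+00,  0.00000000e+00,  0.00000000e+00,
         1.00000000e+00]])}
```

View pics/scene0.png

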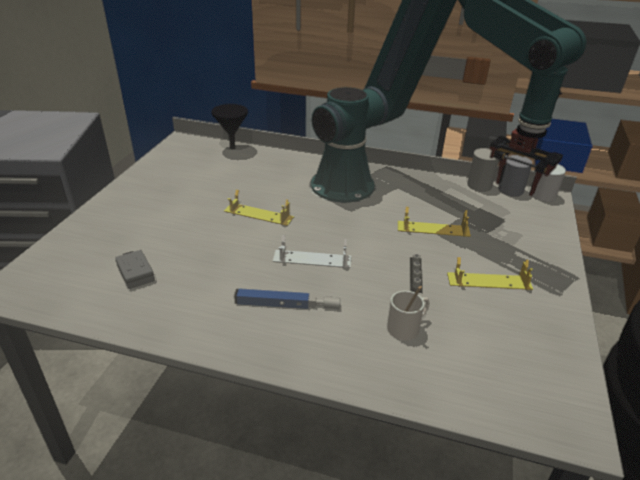

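View pics/side0.png

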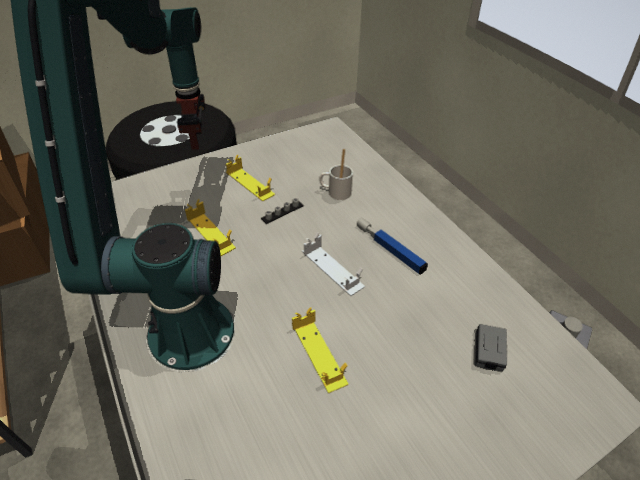

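Scene: metal rest spans about (275,258)–(350,260), the wrench has its cap at (236,296) and head at (340,303), the mug is at (405,315) and the nuts at (416,272). Side: rest (305,243)–(362,288), wrench head (362,225), cap (425,268). I'll work out rough positions next.

```bash
cat > h.py <<'E'
import numpy as np,cv2,pickle
from scipy.spatial.transform import Rotation as R
def pose(f,s=None):
    "camera centre and camera->world rotation"
    if 'rvec' in f:
        M=cv2.Rodrigues(np.array(f['rvec']))[0];return -M.T@np.array(f['tvec']),M.T
    T=np.array(f['tool_from_camera']);Q=R.from_rotvec(s['tcp_rot']).as_matrix()
    return Q@T[:3,3]+s['eef_pos'],Q@T[:3,:3]
def K(f): return np.array([[f['fx'],0,f['cx']],[0,f['fy'],f['cy']],[0,0,1]])
def D(f):
    return np.array([f['k1'],0,0,0,0.])
def ray(f,uv,s=None):
    c,M=pose(f,s);p=cv2.undistortPoints(np.array([[uv]],float),K(f),D(f))[0,0]
    d=M@[p[0],p[1],1];return c,d/np.linalg.norm(d)
def onz(f,uv,z,s=None):
    c,d=ray(f,uv,s);return c+d*(z-c[2])/d[2]
def tri(*rays):
    A=sum(np.eye(3)-np.outer(d,d) for c,d in rays);b=sum((np.eye(3)-np.outer(d,d))@c for c,d in rays)
    p=np.linalg.solve(A,b);return p,[float(np.linalg.norm(np.cross(p-c,d))) for c,d in rays]
def proj(f,P,s=None):
    c,M=pose(f,s);return cv2.projectPoints(np.atleast_2d(np.array(P,float)),cv2.Rodrigues(M.T)[0],-M.T@c,K(f),D(f))[0][:,0]
E
python3 - <<'E'
from h import *
S=pickle.load(open('scene0.pkl','rb'));Q=pickle.load(open('side0.pkl','rb'))
np.set_printoptions(precision=0,suppress=True)
for n,a,b,z in(('cap',(236,296),(425,268),15),('head',(340,303),(359,225),15),('fork',(347,262),(310,250),4),('saddle',(280,258),(352,288),4),('mug',(405,330),(342,195),0),('nut',(416,272),(283,212),15),('case',(135,268),(490,350),20)):
    print(n,onz(S,a,z),onz(Q,b,z))
w=pickle.load(open('scene0.pkl','rb'))['pixels'][230:320,220:360];q=Q['pixels'][210:310,290:440]
cv2.imwrite('pics/crop0.png',np.vstack([cv2.resize(w,(600,386),interpolation=2),cv2.resize(q,(600,400),interpolation=2)])[:, :,::-1][:786])
E
```

```text
cap [ 690. -122.   15.] [ 694. -120.   15.]
head [631. 151.  15.] [618. 136.  15.]
fork [440. 124.   4.] [427. 120.   4.]
saddle [483. -71.   4.] [463. -74.   4.]
mug [662. 331.   0.] [658. 312.   0.]
nut [436. 326.  15.] [425. 313.  15.]
case [ 673. -436.   20.] [ 665. -439.   20.]
```

>>> jog_arm:
  deltas:
    - {"hand":1,"linear":[-0.064,-0.048,-0.016],"yaw":0}
    - {"hand":1,"linear":[-0.128,-0.096,-0.032],"yaw":0}
    - {"hand":1,"linear":[-0.192,-0.144,-0.048],"yaw":0}
    - {"hand":1,"linear":[-0.256,-0.192,-0.064],"yaw":0}
    - {"hand":1,"linear":[-0.32,-0.24,-0.08],"yaw":0}

```text
t: 0.57
eef_pos: [336.7, 376.1, 262.7]
tcp_rot: [-0.632, -3.077, 0.001]
force: [0.1, -0.1, -0.2]
grip_width: 87.8
finger_force: 0.0
```

>>> jog_arm:
  deltas:
    - {"hand":1,"linear":[-0.064,-0.048,-0.016],"yaw":0}
    - {"hand":1,"linear":[-0.128,-0.096,-0.032],"yaw":0}
    - {"hand":1,"linear":[-0.192,-0.144,-0.048],"yaw":0}
    - {"hand":1,"linear":[-0.256,-0.192,-0.064],"yaw":0}
    - {"hand":1,"linear":[-0.32,-0.24,-0.08],"yaw":0}

```text
t: 0.98
eef_pos: [436.5, 202.6, 303.0]
tcp_rot: [-0.633, -3.077, 0.0]
force: [0.9, 0.7, 0.0]
grip_width: 87.8
finger_force: 0.0
```

>>> jog_arm:
  deltas:
    - {"hand":1,"linear":[-0.064,-0.048,-0.016],"yaw":0.12}
    - {"hand":1,"linear":[-0.128,-0.096,-0.032],"yaw":0.24}
    - {"hand":1,"linear":[-0.192,-0.144,-0.048],"yaw":0.36}
    - {"hand":1,"linear":[-0.256,-0.192,-0.064],"yaw":0.48}
    - {"hand":1,"linear":[-0.32,-0.24,-0.08],"yaw":0.62}

```text
t: 1.4
eef_pos: [536.1, 29.0, 342.9]
tcp_rot: [-1.363, -2.83, 0.0]
force: [0.6, 0.6, -0.3]
grip_width: 87.9
finger_force: 0.0
```

>>> jog_arm:
  deltas:
    - {"hand":1,"linear":[0,0,0],"yaw":0.15}
    - {"hand":1,"linear":[0,0,0],"yaw":0.3}
    - {"hand":1,"linear":[0,0,0],"yaw":0.45}
    - {"hand":1,"linear":[0,0,0],"yaw":0.6}
    - {"hand":1,"linear":[0,0,0],"yaw":0.6}

```text
t: 1.82
eef_pos: [535.6, 30.8, 342.3]
tcp_rot: [-1.986, -2.434, 0.001]
force: [0.1, -0.3, 0.0]
grip_width: 87.9
finger_force: 0.0
```

Run:
```python
from bench import arm
import cv2,pickle
s=arm.sense();print({k:s[k] for k in('t','eef_pos','tcp_rot','qpos','dq')})
f=arm.grab_frame('wrist');pickle.dump((f,s),open('w1.pkl','wb'));cv2.imwrite('pics/w1.png',f['pixels'][:,:,::-1])
```

```text
{'t': 1.8167, 'eef_pos': array([535.58964112,  30.7851873 , 342.31467041]), 'tcp_rot': array([-1.98560347e+00, -2.43385569e+00,  7.54762463e-04]), 'qpos': array([-7.13078930e-02,  1.78156050e-01,  1.46739243e+00, -8.84496544e-05,
        1.49675408e+00, -2.73463847e-01]), 'dq': array([ 0.00756221, -0.00324672,  0.00106566, -0.00102207, -0.00063688,
       -0.2059698 ])}
```

View pics/w1.png

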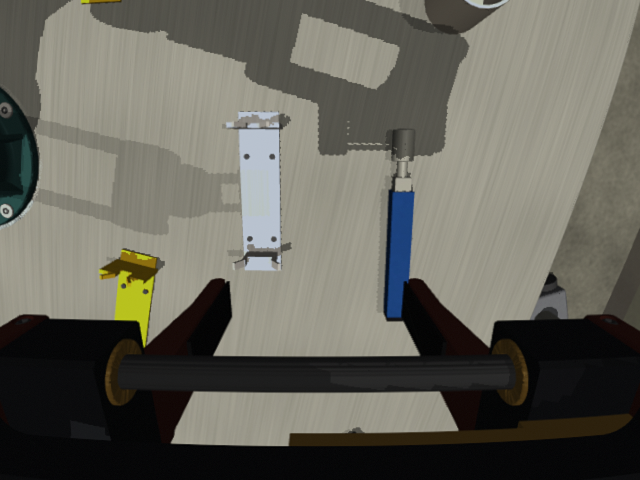

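Wrist view: the metal rest runs along (260,112)–(260,270), with the wrench to the right, head at (403,142) and cap at (396,318). The mug is at the top right. I'll zoom in to tell fork from saddle.

Run:
```python
from h import *
f,s=pickle.load(open('w1.pkl','rb'));p=f['pixels']
a=cv2.resize(p[100:285,215:305],(360,740),interpolation=2)[:600]
a=cv2.resize(p[100:280,215:305],(300,600),interpolation=2)
b=cv2.resize(p[120:330,370:430],(171,600),interpolation=2)
S=pickle.load(open('scene0.pkl','rb'))['pixels']
c=cv2.resize(S[235:315,228:358],(329,202),interpolation=2)
d=np.zeros((600,329,3),np.uint8);d[:202]=c
Q=pickle.load(open('side0.pkl','rb'))['pixels'];d[205:205+329]=cv2.resize(Q[215:315,295:395],(329,329),interpolation=2)
cv2.imwrite('pics/crop1.png',np.hstack([a,b,d])[:,:,::-1])
```

```text
(no output)
```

View pics/crop1.png

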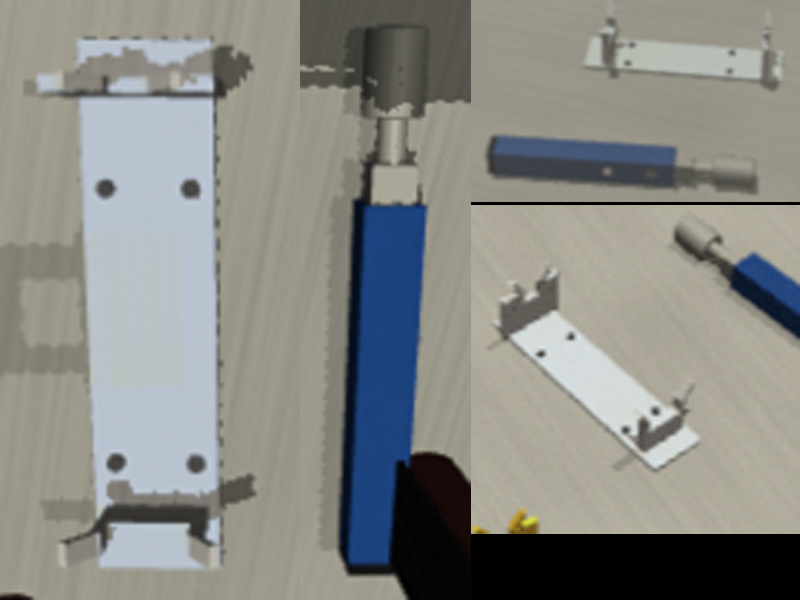

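Fork is at the top of the wrist view (+y end), saddle at the bottom. In the scene view the pin (bright dot) is on the +X side of the sleeve at about (282,302), with the empty hole nearer the head. Now I'll measure.

Run:
```python
from h import *
np.set_printoptions(precision=1,suppress=True)
f,s=pickle.load(open('w1.pkl','rb'))
S=pickle.load(open('scene0.pkl','rb'));Q=pickle.load(open('side0.pkl','rb'))
c=lambda x,y:(215+x*.3,100+y*.3)
P={k:onz(f,c(*v),4,s) for k,v in dict(tl=(78,40),tr=(213,40),bl=(100,568),br=(220,568),h1=(105,188),h2=(190,188),h3=(116,463),h4=(196,463)).items()}
for k,v in P.items():print(k,v)
t=(P['tl']+P['tr'])/2;b=(P['bl']+P['br'])/2
print('rest',(t+b)/2,np.linalg.norm(t-b),np.linalg.norm(P['tl']-P['tr']),np.degrees(np.arctan2(*(t-b)[1::-1])))
ht=(P['h1']+P['h2'])/2;hb=(P['h3']+P['h4'])/2;print('holes',ht,hb,np.degrees(np.arctan2(*(ht-hb)[1::-1])))
d=lambda x,y:(370+(x-300)*60/171,120+y*.35)
A=onz(f,d(356,203),30,s);B=onz(f,d(427,203),30,s);C=onz(f,d(350,562),30,s)
h=[onz(f,d(x,y),15,s) for x,y in((363,60),(428,60))];n=[onz(f,d(x,y),15,s) for x,y in((379,140),(407,140))]
print('sleeve',A,B,C,np.linalg.norm(A-C),np.linalg.norm(A-B),np.degrees(np.arctan2(*(A-C)[1::-1])))
print('head',h,np.mean(h,0),'neck',n,np.mean(n,0), 'tip',onz(f,d(396,27),28,s))
pin=(228+(607-471)*130/329,235+170*80/202);print('pin',pin,onz(S,pin,15))
# cross-view triangulation: sleeve-front/top corners etc via scene & side reprojection
sc=lambda x,y:(228+(x-471)*130/329,235+y*80/202); sd=lambda x,y:(295+(x-471)*100/329,215+(y-205)*100/329)
print('capTopL scene/wrist',tri(ray(S,sc(676,148)),ray(f,d(427,203),s)))
print('plate corner fork, side/wrist',tri(ray(Q,sd(507,328)),ray(f,c(78,40),s)))
print('plate corner saddle, side/wrist',tri(ray(Q,sd(700,438)),ray(f,c(220,568),s)))
```

```text
tl [405.9 128.3   4. ]
tr [460.5 139.    4. ]
bl [449.3 -97.6   4. ]
br [503.6 -86.3   4. ]
h1 [426.2  71.5   4. ]
h2 [461.5  78.5   4. ]
h3 [449.1 -46.5   4. ]
h4 [484.4 -39.3   4. ]
rest [454.8  20.8   4. ] 229.69727478598244 55.624647013035364 100.86130914764779
holes [443.8  75.    4. ] [466.8 -42.9   4. ] 101.0179997332709
sleeve [629.8  66.8  30. ] [663.5  73.9  30. ] [ 675.8 -117.6   30. ] 190.0362222799563 34.367212249851725 103.98469318356248
head [array([619.5, 132.5,  15. ]), array([650.1, 139.1,  15. ])] [634.8 135.8  15. ] neck [array([636.6,  97.6,  15. ]), array([650.1, 100.5,  15. ])] [643.3  99.   15. ] tip [628.2 149.2  28. ]
pin (281.7386018237082, 302.3267326732673) [676.3   2.5  15. ]
capTopL scene/wrist (array([657.9,  73.6,  49.5]), [1.4827601355986286, 1.4827601355986666])
plate corner fork, side/wrist (array([409.3, 125.1,  -0.2]), [5.41149640839455, 5.4114964083947275])
plate corner saddle, side/wrist (array([502. , -85.5,   3.8]), [1.829763463009956, 1.8297634630099568])
```

>>> jog_arm:
  deltas:
    - {"hand":1,"linear":[0,0.06,0.06],"yaw":0}
    - {"hand":1,"linear":[0,0.12,0.12],"yaw":0}
    - {"hand":1,"linear":[-0.007,0.18,0.18],"yaw":0}
    - {"hand":1,"linear":[-0.007,0.234,0.24],"yaw":0}
    - {"hand":1,"linear":[-0.007,0.234,0.24],"yaw":0}

```text
t: 2.28
eef_pos: [651.5, 52.4, 214.5]
tcp_rot: [-1.97, -2.438, 0.008]
force: [-1.3, 0.5, -0.9]
grip_width: 87.3
finger_force: 0.0
```

Run:
```python
from bench import arm
from h import *
np.set_printoptions(precision=1,suppress=True)
s=arm.sense();print(s['eef_pos'],s['tcp_rot'])
f=arm.grab_frame('wrist');pickle.dump((f,s),open('w2.pkl','wb'));p=f['pixels'].copy()
hsv=cv2.cvtColor(p,cv2.COLOR_RGB2HSV);m=((hsv[...,0]>100)&(hsv[...,0]<125)&(hsv[...,1]>150)&(hsv[...,2]>40)).astype(np.uint8)
n,l,st,ce=cv2.connectedComponentsWithStats(m);i=1+st[1:,4].argmax();print(st[i],ce[i])
cv2.drawContours(p,cv2.findContours((l==i).astype(np.uint8),0,1)[0],-1,(255,0,0),1)
cv2.imwrite('pics/w2.png',p[:,:,::-1])
```

```text
[651.5  52.4 214.5] [-2.  -2.4  0. ]
[ 305  203   29  154 4086] [319.3 279. ]
```

View pics/w2.png

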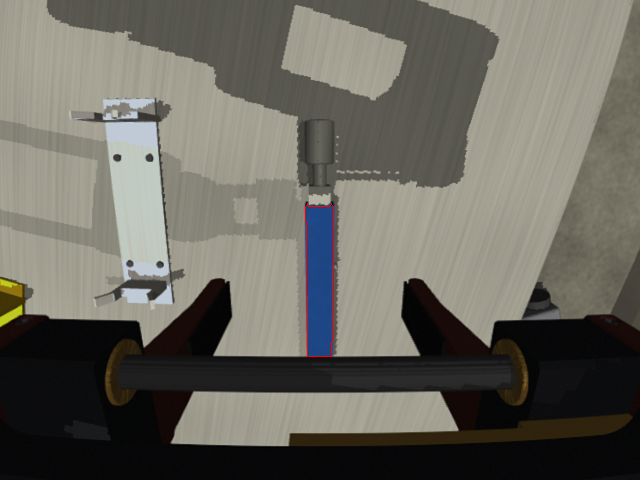

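The blue mask gives the sleeve's top face cleanly: front edge at v≈203, u 305–334. Neck at (319,175), head at (320,142). The rest is at left, fork (130,115), saddle (145,290).

Run:
```python
from h import *
np.set_printoptions(precision=1,suppress=True)
f,s=pickle.load(open('w2.pkl','rb'));g,t=pickle.load(open('w1.pkl','rb'))
def mask(f):
    hsv=cv2.cvtColor(f['pixels'],cv2.COLOR_RGB2HSV);m=((hsv[...,0]>100)&(hsv[...,0]<125)&(hsv[...,1]>150)&(hsv[...,2]>90)).astype(np.uint8)
    n,l,st,_=cv2.connectedComponentsWithStats(m);return l==1+st[1:,4].argmax()
def edges(f,s,rows,z):
    m=mask(f);L=[];Rr=[]
    for v in rows:
        u=np.flatnonzero(m[v]);L.append(onz(f,(u[0]-.5,v),z,s));Rr.append(onz(f,(u[-1]+.5,v),z,s))
    return np.array(L),np.array(Rr)
for F,T,rows in((f,s,range(212,350,4)),(g,t,range(200,275,3))):
    L,Rr=edges(F,T,rows,30);M=(L+Rr)/2;v=cv2.fitLine(M[:,:2].astype(np.float32),2,0,.01,.01).ravel()
    if v[1]<0:v[:2]*=-1
    print('width',np.linalg.norm((L-Rr)@np.array([v[1],-v[0],0])[:,None],axis=1).mean(),'ang',np.degrees(np.arctan2(v[1],v[0])),'x at y=50',v[2]+(50-v[3])*v[0]/v[1])
    m=mask(F);r=np.flatnonzero(m.sum(1)>8)[0];u=np.flatnonzero(m[r+2]);print('front row',r,u[[0,-1]],onz(F,(u.mean(),r-.5),30,T))
# heights by two wrist views: sleeve front mid
fr=lambda F:(np.flatnonzero(mask(F)[(np.flatnonzero(mask(F).sum(1)>8)[0]+2)]).mean(),np.flatnonzero(mask(F).sum(1)>8)[0]-.5)
print('front tri',tri(ray(f,fr(f),s),ray(g,fr(g),t)))
print('neck',onz(f,(319.5,175),15,s),'head tip',onz(f,(320,119),30,s),'head mid',onz(f,(320,142),15,s))
c=lambda x,y:(215+x*.3,100+y*.3)
for a,b in(((117,157.5),(105,188)),((150,157.5),(190,188)),((130,264),(116,463)),((160,264.5),(196,463))):print('hole',onz(f,a,4,s),tri(ray(f,a,s),ray(g,c(*b),t)))
Q=R.from_rotvec(s['tcp_rot']).as_matrix();print('toolx ang',np.degrees(np.arctan2(Q[1,0],Q[0,0])),Q[:,2])
```

```text
width 28.906688843865933 ang 102.284874 x at y=50 653.19745
front row 206 [305 333] [648.6  69.8  30. ]
width 29.180038505675125 ang 102.30023 x at y=50 652.2472
front row 192 [393 413] [648.  70.  30.]
front tri (array([648.6,  69.7,  28. ]), [0.1742693838159724, 0.17426938381597207])
neck [642.9  98.4  15. ] head tip [632.  151.1  30. ] head mid [636.4 130.6  15. ]
hole [425.8  71.7   4. ] (array([426.3,  71.7,   4.8]), [0.15906676346583873, 0.15906676346584225])
hole [462.1  78.8   4. ] (array([461.2,  78.5,   2.1]), [0.07571983053745134, 0.07571983053749726])
hole [448.9 -46.9   4. ] (array([449.3, -46.3,   4.9]), [0.10685057528210729, 0.10685057528213036])
hole [484.3 -39.6   4. ] (array([484.5, -39.3,   4.5]), [0.13136101548014428, 0.13136101548016504])
toolx ang 102.10507994665439 [-0.  0. -1.]
```

>>> jog_arm:
  deltas:
    - {"hand":1,"linear":[-0.005,0.002,0.08],"yaw":0}
    - {"hand":1,"linear":[-0.005,0.002,0.16],"yaw":0}
    - {"hand":1,"linear":[-0.005,0.002,0.24],"yaw":0}
    - {"hand":1,"linear":[-0.005,0.002,0.31],"yaw":0}
    - {"hand":1,"linear":[-0.005,0.002,0.31],"yaw":0}

```text
t: 2.75
eef_pos: [646.8, 49.4, 62.5]
tcp_rot: [-1.972, -2.435, 0.011]
force: [-1.0, 0.2, -0.5]
grip_width: 87.5
finger_force: 0.0
```

>>> jog_arm:
  deltas:
    - {"hand":1,"linear":[0,0,0.02],"yaw":0}
    - {"hand":1,"linear":[0,0,0.02],"yaw":0}
    - {"hand":1,"linear":[0,0,0.02],"yaw":0}

```text
t: 3.0
eef_pos: [654.1, 49.3, 60.3]
tcp_rot: [1.977, 2.437, 0.003]
force: [-0.1, -0.1, -0.3]
grip_width: 87.6
finger_force: 0.0
```

>>> jog_arm:
  deltas:
    - {"hand":1,"linear":[0.002,-0.002,0.05],"yaw":0}
    - {"hand":1,"linear":[0.002,-0.002,0.09],"yaw":0}
    - {"hand":1,"linear":[0.002,-0.002,0.1],"yaw":0}
    - {"hand":1,"linear":[0.002,-0.002,0.104],"yaw":0}
    - {"hand":1,"linear":[0.002,-0.002,0.104],"yaw":0}

```text
t: 3.42
eef_pos: [652.3, 50.1, 7.1]
tcp_rot: [1.979, 2.438, 0.002]
force: [1.0, -0.3, -0.3]
grip_width: 87.9
finger_force: 0.0
```

>>> jog_arm:
  deltas:
    - {"hand":1,"linear":[0,0,0],"yaw":0}
    - {"hand":1,"linear":[0,0,0],"yaw":0}
    - {"hand":1,"linear":[0,0,0],"yaw":0}

```text
t: 3.67
eef_pos: [652.2, 50.1, 6.9]
tcp_rot: [1.979, 2.438, 0.002]
force: [-0.6, 1.0, 0.0]
grip_width: 88.0
finger_force: 0.0
```

>>> jog_arm:
  deltas:
    - {"hand":0.5,"linear":[0,0.001,0.006],"yaw":0}
    - {"hand":0,"linear":[0,0.001,0.006],"yaw":0}
    - {"hand":-1,"linear":[0,0.001,0.006],"yaw":0}
    - {"hand":-1,"linear":[0,0.001,0.006],"yaw":0}
    - {"hand":-1,"linear":[0,0.001,0.006],"yaw":0}
  force: 40

```text
t: 4.08
eef_pos: [651.7, 50.2, 2.6]
tcp_rot: [-1.98, -2.439, 0.0]
force: [0.0, 0.4, -0.0]
grip_width: 58.1
finger_force: 0.0
```

>>> jog_arm:
  deltas:
    - {"hand":-1,"linear":[0,0,0],"yaw":0}
    - {"hand":-1,"linear":[0,0,0],"yaw":0}
    - {"hand":-1,"linear":[0,0,0],"yaw":0}
    - {"hand":-1,"linear":[0,0,0],"yaw":0}
    - {"hand":-1,"linear":[0,0,0],"yaw":0}

```text
t: 4.5
eef_pos: [652.2, 50.3, 2.7]
tcp_rot: [1.98, 2.438, 0.001]
force: [1.1, 0.5, -2.0]
grip_width: 29.8
finger_force: 40.0
```

>>> jog_arm:
  deltas:
    - {"hand":-1,"linear":[0,0,-0.02],"yaw":0}
    - {"hand":-1,"linear":[0,0,-0.07],"yaw":0}
    - {"hand":-1,"linear":[0,0,-0.13],"yaw":0}
    - {"hand":-1,"linear":[0,0,-0.19],"yaw":0}
    - {"hand":-1,"linear":[0,0,-0.22],"yaw":0}

```text
t: 4.92
eef_pos: [652.4, 50.3, 115.9]
tcp_rot: [1.979, 2.438, 0.002]
force: [0.7, 0.1, -6.3]
grip_width: 29.8
finger_force: 40.0
```

>>> jog_arm:
  deltas:
    - {"hand":-1,"linear":[0.01,-0.03,0],"yaw":0}
    - {"hand":-1,"linear":[0.03,-0.09,0],"yaw":0}
    - {"hand":-1,"linear":[0.05,-0.16,0],"yaw":0}
    - {"hand":-1,"linear":[0.07,-0.23,0],"yaw":0}
    - {"hand":-1,"linear":[0.09,-0.3,0],"yaw":0}

```text
t: 5.33
eef_pos: [492.7, 63.6, 112.4]
tcp_rot: [-1.979, -2.437, 0.002]
force: [0.6, 0.3, -5.4]
grip_width: 29.7
finger_force: 40.0
```

>>> jog_arm:
  deltas:
    - {"hand":-1,"linear":[0.02,-0.05,0],"yaw":0.01}
    - {"hand":-1,"linear":[0.03,-0.08,0],"yaw":0.02}
    - {"hand":-1,"linear":[0.033,-0.097,0],"yaw":0.02}
    - {"hand":-1,"linear":[0.033,-0.097,0],"yaw":0.02}
    - {"hand":-1,"linear":[0.033,-0.097,0],"yaw":0.02}

```text
t: 5.75
eef_pos: [445.8, 69.5, 113.1]
tcp_rot: [1.998, 2.422, 0.001]
force: [0.7, -0.1, -6.3]
grip_width: 29.8
finger_force: 40.0
```

Run:
```python
from bench import arm
from h import *
np.set_printoptions(precision=2,suppress=True)
f=arm.grab_frame('wrist');s=arm.sense();pickle.dump((f,s),open('w3.pkl','wb'))
Q=R.from_rotvec(s['tcp_rot']).as_matrix();print(s['t'],s['eef_pos'],'toolx ang',np.degrees(np.arctan2(Q[1,0],Q[0,0])),Q[:,2],s['grip_width'],s['finger_force'],s['force'],s['wrist_torque'])
cv2.imwrite('pics/w3.png',f['pixels'][:,:,::-1])
```

```text
5.8 [446.92  69.47 113.15] toolx ang 100.94780526711034 [ 0. -0. -1.] 29.89568409758014 39.998312294483185 [ 0.27 -0.18 -4.43] [-0.08 -0.01 -0.  ]
```

View pics/w3.png

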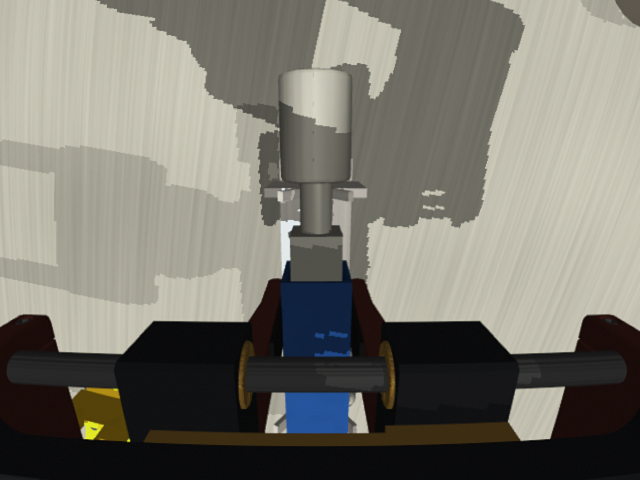

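The wrench hangs level, its neck (316,205) centred over the fork lips (265–367, 188), head beyond the fork. Lowering.

>>> jog_arm:
  deltas:
    - {"hand":-1,"linear":[0,-0.002,0.03],"yaw":0}
    - {"hand":-1,"linear":[0,-0.002,0.06],"yaw":0}
    - {"hand":-1,"linear":[0,-0.002,0.09],"yaw":0}
    - {"hand":-1,"linear":[0,-0.002,0.11],"yaw":0}
    - {"hand":-1,"linear":[0,-0.002,0.12],"yaw":0}

```text
t: 6.22
eef_pos: [445.4, 69.2, 51.5]
tcp_rot: [2.0, 2.423, -0.0]
force: [-0.9, -0.3, -6.5]
grip_width: 29.8
finger_force: 40.0
```

>>> jog_arm:
  deltas:
    - {"hand":-1,"linear":[0,0,0.01],"yaw":0}
    - {"hand":-1,"linear":[0,0,0.02],"yaw":0}
    - {"hand":-1,"linear":[0,0,0.03],"yaw":0}
    - {"hand":-1,"linear":[0,0,0.036],"yaw":0}
    - {"hand":-1,"linear":[0,0,0.036],"yaw":0}

```text
t: 6.63
eef_pos: [443.9, 69.5, 34.3]
tcp_rot: [-1.999, -2.423, 0.001]
force: [-0.4, -0.2, -6.0]
grip_width: 29.6
finger_force: 40.0
```

Run:
```python
from bench import arm
from h import *
np.set_printoptions(precision=2,suppress=True)
s=arm.sense();print(s['t'],s['eef_pos'],s['force'],s['wrist_torque'],s['grip_width'])
for n in('side','scene'):
    f=arm.grab_frame(n);pickle.dump(f,open(n+'4.pkl','wb'))
Q=pickle.load(open('side4.pkl','rb'))['pixels'];S=pickle.load(open('scene4.pkl','rb'))['pixels']
cv2.imwrite('pics/c4.png',np.vstack([cv2.resize(Q[200:310,280:400],(600,550))[:300],cv2.resize(S[215:275,250:370],(600,300))])[:,:,::-1])
```

```text
6.6333 [443.85  69.45  34.31] [-0.41 -0.21 -6.02] [-0.03  0.06  0.02] 29.614993475719203
```

View pics/c4.png

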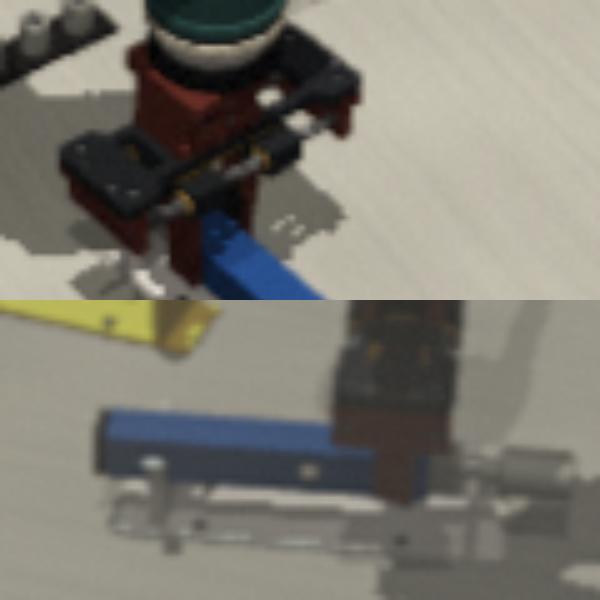

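Scene view: neck in the fork, head outside it, sleeve inside the saddle cheeks. The full weight is still on the gripper, so I'll lower another 1–2 mm.

>>> jog_arm:
  deltas:
    - {"hand":-1,"linear":[0,0,0.002],"yaw":0}
    - {"hand":-1,"linear":[0,0,0.004],"yaw":0}
    - {"hand":-1,"linear":[0,0,0.004],"yaw":0}
    - {"hand":-1,"linear":[0,0,0.004],"yaw":0}

```text
t: 7.07
eef_pos: [443.9, 69.5, 32.8]
tcp_rot: [1.999, 2.423, 0.0]
force: [0.0, 0.2, -6.1]
grip_width: 30.2
finger_force: 40.0
```

>>> jog_arm:
  deltas:
    - {"hand":-1,"linear":[0,0,0.002],"yaw":0}
    - {"hand":-1,"linear":[0,0,0.004],"yaw":0}
    - {"hand":-1,"linear":[0,0,0.004],"yaw":0}
    - {"hand":-1,"linear":[0,0,0.004],"yaw":0}

```text
t: 7.4
eef_pos: [444.1, 69.5, 32.0]
tcp_rot: [1.998, 2.423, 0.001]
force: [-4.3, -0.0, 15.8]
grip_width: 30.0
finger_force: 40.0
```

Contact made. Letting go.

>>> jog_arm:
  deltas:
    - {"hand":-1,"linear":[0,0,-0.002],"yaw":0}
    - {"hand":0.2,"linear":[0,0,-0.002],"yaw":0}
    - {"hand":0.2,"linear":[0,0,-0.002],"yaw":0}
    - {"hand":0.2,"linear":[0,0,-0.002],"yaw":0}
    - {"hand":0.2,"linear":[0,0,-0.002],"yaw":0}

```text
t: 7.82
eef_pos: [444.3, 69.4, 31.7]
tcp_rot: [1.999, 2.423, 0.0]
force: [-0.3, 0.5, 0.2]
grip_width: 51.4
finger_force: 0.0
```

>>> jog_arm:
  deltas:
    - {"hand":0.2,"linear":[0,0,0],"yaw":0}
    - {"hand":0.2,"linear":[0,0,0],"yaw":0}
    - {"hand":0.2,"linear":[0,0,0],"yaw":0}
    - {"hand":0.2,"linear":[0,0,0],"yaw":0}
    - {"hand":0.2,"linear":[0,0,0],"yaw":0}

```text
t: 8.23
eef_pos: [443.9, 69.4, 31.6]
tcp_rot: [-1.999, -2.423, 0.0]
force: [0.2, 0.7, 0.7]
grip_width: 52.8
finger_force: 0.0
```

Run:
```python
from bench import arm
from h import *
np.set_printoptions(precision=1,suppress=True)
s=arm.sense();Q=R.from_rotvec(s['tcp_rot']).as_matrix();print(s['t'],s['eef_pos'],s['force'],s['grip_width'],np.degrees(np.arctan2(Q[1,0],Q[0,0])))
f=arm.grab_frame('scene');pickle.dump(f,open('scene5.pkl','wb'))
g=arm.grab_frame('wrist');pickle.dump((g,s),open('w5.pkl','wb'))
S=f['pixels'];cv2.imwrite('pics/c5.png',np.vstack([cv2.resize(S[215:275,250:370],(600,300)),cv2.resize(g['pixels'][50:290,200:440],(600,600))[:,:][::1][:300*2:2]])[:,:,::-1])
# expected pin location on sleeve in scene
o=np.array([454.8,20.8]);e=np.array([np.cos(np.radians(100.95)),np.sin(np.radians(100.95))]);n=np.array([-e[1],e[0]])
for x in(0,45,70):
    p=o+e*x-n*15;print(x,o+e*x,proj(f,[*p,45]))
```

```text
8.2333 [443.9  69.4  31.6] [0.2 0.7 0.7] 52.76701932146142 100.94746086894583
0 [454.8  20.8] [[312.1 250.4]]
45 [446.3  65. ] [[327.5 251.5]]
70 [441.5  89.5] [[336.  252.2]]
```

View pics/c5.png

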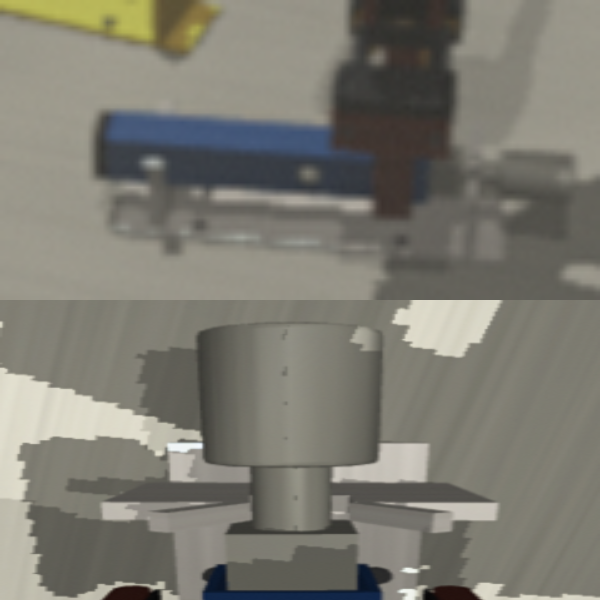

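Wrench is seated: neck in the slot, head outside, pin at scene pixel (312,250), as predicted. Now moving the open fingers along to the pin.

>>> jog_arm:
  deltas:
    - {"hand":0.5,"linear":[0,0,0],"yaw":0}
    - {"hand":0.5,"linear":[-0.02,0,0],"yaw":0}
    - {"hand":0.5,"linear":[-0.05,0,0.005],"yaw":0}
    - {"hand":0.5,"linear":[-0.08,0,0.011],"yaw":0}
    - {"hand":0.5,"linear":[-0.1,0,0.011],"yaw":0}

```text
t: 8.75
eef_pos: [453.6, 18.9, 25.9]
tcp_rot: [1.999, 2.423, -0.001]
force: [0.5, 0.3, 1.0]
grip_width: 65.5
finger_force: 0.0
```

>>> jog_arm:
  deltas:
    - {"hand":0.5,"linear":[0,0,0],"yaw":0}
    - {"hand":0.5,"linear":[0,0,0],"yaw":0}
    - {"hand":0.5,"linear":[0,0,0],"yaw":0}

```text
t: 9.0
eef_pos: [453.2, 20.5, 26.2]
tcp_rot: [-2.0, -2.422, 0.0]
force: [-0.4, 0.4, 0.5]
grip_width: 65.4
finger_force: 0.0
```

>>> jog_arm:
  deltas:
    - {"hand":0,"linear":[0,0,0],"yaw":0}
    - {"hand":-1,"linear":[0,0,0],"yaw":0}
    - {"hand":-1,"linear":[0,0,0],"yaw":0}
    - {"hand":-1,"linear":[0,0,0],"yaw":0}
    - {"hand":-1,"linear":[0,0,0],"yaw":0}
  force: 45

```text
t: 9.42
eef_pos: [453.9, 20.6, 26.3]
tcp_rot: [1.998, 2.423, 0.001]
force: [2.5, -0.6, -0.2]
grip_width: 36.0
finger_force: 1.0
```

>>> jog_arm:
  deltas:
    - {"hand":-1,"linear":[0,0,0],"yaw":0}
    - {"hand":-1,"linear":[0,0,0],"yaw":0}
    - {"hand":-1,"linear":[0,0,0],"yaw":0}
    - {"hand":-1,"linear":[0,0,0],"yaw":0}

```text
t: 9.75
eef_pos: [453.3, 20.4, 26.3]
tcp_rot: [-1.999, -2.423, 0.0]
force: [-0.5, 0.8, 4.0]
grip_width: 29.9
finger_force: 45.0
```

Pin pressed flush (opening 30 mm). Drawing the sleeve slowly toward −x.

>>> jog_arm:
  deltas:
    - {"hand":-1,"linear":[-0.006,0,0],"yaw":0}
    - {"hand":-1,"linear":[-0.012,0,0],"yaw":0}
    - {"hand":-1,"linear":[-0.018,0,0],"yaw":0}
    - {"hand":-1,"linear":[-0.024,0,0],"yaw":0}
    - {"hand":-1,"linear":[-0.03,0,0],"yaw":0}

```text
t: 10.17
eef_pos: [455.7, 6.6, 26.3]
tcp_rot: [-2.0, -2.421, -0.001]
force: [-1.5, 10.2, 7.9]
grip_width: 29.8
finger_force: 45.0
```

>>> jog_arm:
  deltas:
    - {"hand":-1,"linear":[-0.006,0,0],"yaw":0}
    - {"hand":-1,"linear":[-0.012,0,0],"yaw":0}
    - {"hand":-1,"linear":[-0.018,0,0],"yaw":0}
    - {"hand":-1,"linear":[-0.024,0,0],"yaw":0}
    - {"hand":-1,"linear":[-0.03,0,0],"yaw":0}

```text
t: 10.58
eef_pos: [458.3, -7.7, 26.3]
tcp_rot: [-1.999, -2.42, -0.002]
force: [-1.5, 10.3, 8.4]
grip_width: 29.6
finger_force: 45.0
```

>>> jog_arm:
  deltas:
    - {"hand":-1,"linear":[-0.006,0,0],"yaw":0}
    - {"hand":-1,"linear":[-0.012,0,0],"yaw":0}
    - {"hand":-1,"linear":[-0.018,0,0],"yaw":0}
    - {"hand":-1,"linear":[-0.024,0,0],"yaw":0}
    - {"hand":-1,"linear":[-0.03,0,0],"yaw":0}

```text
t: 11.0
eef_pos: [461.1, -22.2, 26.3]
tcp_rot: [-2.0, -2.42, -0.002]
force: [-1.6, 11.3, 9.6]
grip_width: 29.9
finger_force: 45.0
```

>>> jog_arm:
  deltas:
    - {"hand":-1,"linear":[-0.003,0,0],"yaw":0}
    - {"hand":-1,"linear":[-0.006,0,0],"yaw":0}
    - {"hand":-1,"linear":[-0.008,0,0],"yaw":0}
    - {"hand":-1,"linear":[-0.01,0,0],"yaw":0}
    - {"hand":-1,"linear":[-0.01,0,0],"yaw":0}

```text
t: 11.42
eef_pos: [462.2, -27.7, 26.4]
tcp_rot: [-1.999, -2.421, -0.001]
force: [-1.8, 6.2, 8.3]
grip_width: 29.8
finger_force: 45.0
```

>>> jog_arm:
  deltas:
    - {"hand":-1,"linear":[-0.002,0,0],"yaw":0}
    - {"hand":-1,"linear":[-0.004,0,0],"yaw":0}
    - {"hand":-1,"linear":[-0.006,0,0],"yaw":0}

```text
t: 11.67
eef_pos: [462.7, -30.3, 26.4]
tcp_rot: [-1.999, -2.42, -0.001]
force: [-0.8, 7.5, 8.9]
grip_width: 29.7
finger_force: 45.0
```

>>> jog_arm:
  deltas:
    - {"hand":-1,"linear":[-0.002,0,0],"yaw":0}
    - {"hand":-1,"linear":[-0.004,0,0],"yaw":0}
    - {"hand":-1,"linear":[-0.006,0,0],"yaw":0}

```text
t: 11.92
eef_pos: [463.7, -34.0, 26.4]
tcp_rot: [-1.999, -2.422, -0.001]
force: [-1.1, 4.4, 6.6]
grip_width: 29.6
finger_force: 45.0
```

Run:
```python
from bench import arm
from h import *
f=arm.grab_frame('scene');s=arm.sense();g=arm.grab_frame('wrist');pickle.dump((f,g,s),open('w6.pkl','wb'));print(s['t'],s['force'],s['eef_pos'])
S=f['pixels'];cv2.imwrite('pics/c6.png',np.vstack([cv2.resize(S[215:275,250:370],(600,300)),cv2.resize(g['pixels'][40:340,170:470],(600,600))[:500]][:2])[:600,:,::-1])
```

```text
11.9667 [-1.03614141  2.34847078  7.34580844] [463.71983039 -34.24674794  26.3629227 ]
```

View pics/c6.png

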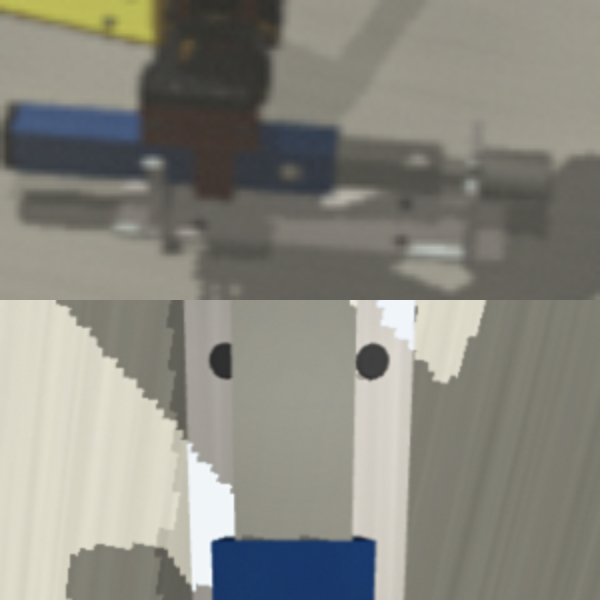

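The head bears on the fork. The bright pin dot is at crop (290,172), about 25–28 mm behind the sleeve front (337), so the pin should be in or near the next hole. A small further pull will tell.

>>> jog_arm:
  deltas:
    - {"hand":-1,"linear":[-0.002,0,0],"yaw":0}
    - {"hand":-1,"linear":[-0.003,0,0],"yaw":0}
    - {"hand":-1,"linear":[-0.004,0,0],"yaw":0}

```text
t: 12.27
eef_pos: [463.8, -35.6, 26.4]
tcp_rot: [-1.999, -2.421, -0.001]
force: [-1.2, 7.9, 8.0]
grip_width: 29.7
finger_force: 45.0
```

>>> jog_arm:
  deltas:
    - {"hand":-1,"linear":[-0.002,0,0],"yaw":0}
    - {"hand":-1,"linear":[-0.003,0,0],"yaw":0}
    - {"hand":-1,"linear":[-0.004,0,0],"yaw":0}

```text
t: 12.52
eef_pos: [464.1, -37.2, 26.4]
tcp_rot: [-2.0, -2.42, -0.001]
force: [-1.4, 9.2, 8.7]
grip_width: 29.4
finger_force: 45.0
```

>>> jog_arm:
  deltas:
    - {"hand":-1,"linear":[-0.002,0,0],"yaw":0}
    - {"hand":-1,"linear":[-0.004,0,0],"yaw":0}
    - {"hand":-1,"linear":[-0.004,0,0],"yaw":0}

```text
t: 12.77
eef_pos: [464.0, -37.9, 26.4]
tcp_rot: [-2.0, -2.418, -0.003]
force: [-0.4, 17.5, 10.6]
grip_width: 29.9
finger_force: 45.0
```

Run:
```python
from bench import arm
from h import *
np.set_printoptions(precision=1,suppress=True)
f=arm.grab_frame('scene');s=arm.sense();g=arm.grab_frame('wrist');f0,g0,s0=pickle.load(open('w6.pkl','rb'))
pickle.dump((f,g,s),open('w7.pkl','wb'));print(s['force'],s['eef_pos'],s['grip_width'])
o=np.array([454.8,20.8]);e=np.array([np.cos(np.radians(100.95)),np.sin(np.radians(100.95))]);n=np.array([-e[1],e[0]])
for G,T in((g0,s0),(g,s)):
    hsv=cv2.cvtColor(G['pixels'],cv2.COLOR_RGB2HSV);m=((hsv[...,0]>100)&(hsv[...,0]<125)&(hsv[...,1]>150)&(hsv[...,2]>60))
    r=np.flatnonzero(m[:,290:345].sum(1)>20)[0]
    p=onz(G,(316,r-.5),60,T);print('sleeve front rest x',(p[:2]-o)@e)
    # vertical brightness profile for neck/head features
# scene: head tip/ back edges along the axis, and pin profile (world-x face)
for F in(pickle.load(open('scene5.pkl','rb')),f0,f):
    gray=cv2.cvtColor(F['pixels'],cv2.COLOR_RGB2GRAY).astype(np.float32)
    xs=np.arange(-60,175,1.5);P=np.array([[*(o+e*x-n*15),45] for x in xs]);uv=proj(F,P).astype(np.float32)
    v=cv2.remap(gray,uv[:,0].copy()[None],uv[:,1].copy()[None],1)[0]
    print([(int(x),int(a)) for x,a in zip(xs,v)][::2])
```

```text
[-0.9 16.2 10.7] [464.  -37.9  26.4] 29.60340652219134
sleeve front rest x 13.79860623442701
sleeve front rest x 10.430474056185835
[(-60, 61), (-57, 61), (-54, 62), (-51, 61), (-48, 61), (-45, 61), (-42, 60), (-39, 60), (-36, 58), (-33, 60), (-30, 60), (-27, 61), (-24, 59), (-21, 59), (-18, 59), (-15, 58), (-12, 62), (-9, 67), (-6, 87), (-3, 98), (0, 89), (3, 75), (6, 62), (9, 58), (12, 59), (15, 58), (18, 56), (21, 57), (24, 57), (27, 56), (30, 55), (33, 56), (36, 57), (39, 56), (42, 56), (45, 55), (48, 55), (51, 55), (54, 55), (57, 55), (60, 55), (63, 55), (66, 59), (69, 69), (72, 74), (75, 75), (78, 74), (81, 75), (84, 80), (87, 90), (90, 109), (93, 118), (96, 107), (99, 90), (102, 95), (105, 93), (108, 86), (111, 79), (114, 78), (117, 79), (120, 80), (123, 80), (126, 79), (129, 76), (132, 75), (135, 76), (138, 76), (141, 77), (144, 77), (147, 80), (150, 86), (153, 94), (156, 97), (159, 97), (162, 97), (165, 97), (168, 97), (171, 96), (174, 96)]
[(-60, 57), (-57, 57), (-54, 56), (-51, 58), (-48, 58), (-45, 58), (-42, 57), (-39, 57), (-36, 56), (-33, 57), (-30, 57), (-27, 56), (-2
[... 829 characters left out ...]
, (-24, 60), (-21, 66), (-18, 78), (-15, 85), (-12, 78), (-9, 66), (-6, 57), (-3, 57), (0, 59), (3, 57), (6, 60), (9, 73), (12, 82), (15, 84), (18, 82), (21, 80), (24, 82), (27, 82), (30, 82), (33, 82), (36, 81), (39, 81), (42, 81), (45, 82), (48, 81), (51, 81), (54, 82), (57, 80), (60, 80), (63, 81), (66, 80), (69, 79), (72, 82), (75, 89), (78, 96), (81, 98), (84, 97), (87, 99), (90, 111), (93, 121), (96, 105), (99, 80), (102, 75), (105, 77), (108, 75), (111, 76), (114, 76), (117, 78), (120, 78), (123, 79), (126, 78), (129, 78), (132, 78), (135, 79), (138, 85), (141, 94), (144, 98), (147, 99), (150, 99), (153, 99), (156, 98), (159, 98), (162, 99), (165, 98), (168, 99), (171, 98), (174, 98)]
```

Force rose to 17 N with almost no motion; the dot sits 25 mm behind the sleeve front and 12–13 mm back, same as the head. One last check pull.

>>> jog_arm:
  deltas:
    - {"hand":-1,"linear":[-0.002,0,0],"yaw":0}
    - {"hand":-1,"linear":[-0.004,0,0],"yaw":0}
    - {"hand":-1,"linear":[-0.004,0,0],"yaw":0}
    - {"hand":-1,"linear":[-0.004,0,0],"yaw":0}

```text
t: 13.2
eef_pos: [463.9, -38.5, 26.3]
tcp_rot: [-2.0, -2.416, -0.005]
force: [-0.5, 24.0, 13.0]
grip_width: 30.0
finger_force: 45.0
```

Locked. Relaxing the pull, letting go and rising clear.

>>> jog_arm:
  deltas:
    - {"hand":-1,"linear":[0.004,0,-0.001],"yaw":0}
    - {"hand":-1,"linear":[0.008,0,-0.001],"yaw":0}
    - {"hand":0.3,"linear":[0.009,0,-0.001],"yaw":0}
    - {"hand":0.6,"linear":[0.009,0,-0.001],"yaw":0}
    - {"hand":0.6,"linear":[0.009,0,-0.001],"yaw":0}

```text
t: 13.62
eef_pos: [464.8, -38.4, 26.6]
tcp_rot: [1.999, 2.423, -0.0]
force: [0.4, 0.6, -0.5]
grip_width: 46.7
finger_force: 0.0
```

>>> jog_arm:
  deltas:
    - {"hand":0.6,"linear":[0,0,0],"yaw":0}
    - {"hand":0.6,"linear":[0,0,0],"yaw":0}
    - {"hand":0.6,"linear":[0,0,-0.03],"yaw":0}
    - {"hand":0.6,"linear":[0,0,-0.09],"yaw":0}
    - {"hand":0.6,"linear":[0,0,-0.15],"yaw":0}

```text
t: 14.03
eef_pos: [463.4, -38.0, 101.7]
tcp_rot: [-1.998, -2.421, 0.003]
force: [0.6, -0.1, -0.8]
grip_width: 70.1
finger_force: 0.0
```

>>> jog_arm:
  deltas:
    - {"hand":0.6,"linear":[0,0,-0.06],"yaw":0}
    - {"hand":0.6,"linear":[0,0,-0.12],"yaw":0}
    - {"hand":0.6,"linear":[0,0,-0.18],"yaw":0}
    - {"hand":0.6,"linear":[0,0,-0.2],"yaw":0}
    - {"hand":0.6,"linear":[0,0,-0.2],"yaw":0}

```text
t: 14.45
eef_pos: [466.9, -38.7, 204.7]
tcp_rot: [1.996, 2.419, 0.004]
force: [0.1, -0.7, 0.2]
grip_width: 69.9
finger_force: 0.0
```

Run:
```python
from bench import arm
from h import *
f=arm.grab_frame('scene');s=arm.sense();g=arm.grab_frame('wrist');print(s['t'],s['force'],s['eef_pos'],s['grip_width'])
S=f['pixels'];cv2.imwrite('pics/c8.png',np.vstack([cv2.resize(S[215:275,240:360],(600,300),interpolation=2),cv2.resize(g['pixels'][0:320],(600,300))])[:,:,::-1])
```

```text
14.5 [-0.09470638 -0.00196551 -0.33183229] [465.61301863 -38.41286458 202.8406202 ] 70.27708381784909
```

View pics/c8.png

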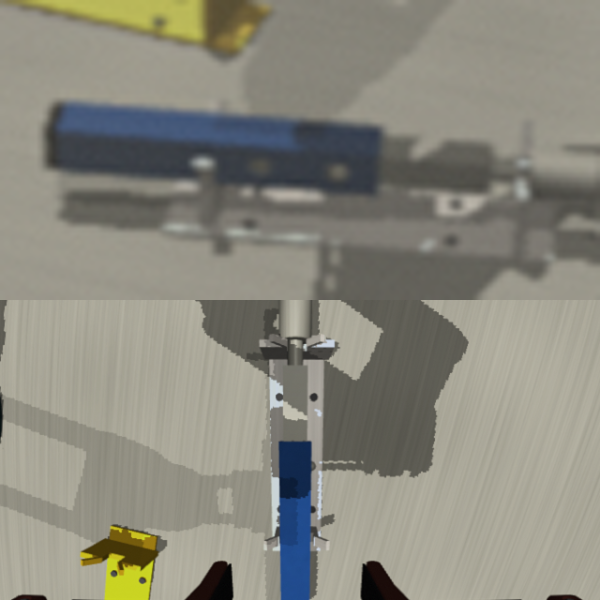

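The lengthened wrench lies in the rest, pin bright in the front hole at (338,172), the old hole empty at (260,167), and the robot is clear. Handing in.

```bash
python3 -c "
from bench import arm
print(arm.job_done())"
```

```text
the job is handed in; nothing more can be done
None
```

The job is handed in: the wrench is lying let go in the metal rest, lengthened with its pin out of the next hole by the camera views and a 24 N check pull; the mug, key case and nuts were not touched, and no verdict was returned.

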